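# Secure a tube carrier on the mixer with its hold-down screw

### The arm

A 6-joint arm with a two-finger parallel gripper is mounted at the origin on the work surface. World frame = base frame: x ahead of the robot, y to its left, z up, the work surface at z = 0. Lengths are in m, angles in rad, forces in N, time in s.
With the tool pointing down it reaches from about 0.425 to 0.95 m from the base axis. Payload 3.5 kg.
Tool frame: the origin (TCP) lies between the finger pads; the fingertips stand 22 mm ahead of it and the grasp point (between the pads) lies 3 mm ahead of it (ctrl.nose_length is the z of the fingertips in the tool frame, in m); z points along the fingers, y is the line along which they close (so a half turn about z gives the same grasp; the last joint's range is limited). The gripper opens to 85 mm and grips with 20 to 120 N. Pads are 22 mm wide; open, the fingers measure 114 mm over their backs; the gripper's body (76 mm by 85 mm) begins 54 mm behind the grasp point. The pads swing forward as they close: fully open they stand 13 mm farther back than shut.
Start: joints at [-1.26, 0.286, 1.577, -0, 1.279, -0.15], TCP at [0.3, -0.605, 0.253] pointing down, gripper open.
Joint ranges: [-2.77, 2.77], [-0.9, 2.22], [0.21, 2.48], [-1.53, 4.67], [0.24, 2.81], [-2.84, 2.84]. Speed limits (rad/s): [2.79, 2.79, 3.14, 3.14, 3.14, 3.14].

### API

Orientations are given as a unit quaternion [x, y, z, w].
In Python, from plant import ctrl gives the robot as it stands. The module is installed in compiled form; this text tells all that it offers.
- The arm moves only by the tool send_rows, never from a script. Its argument "rows" is text: rows parted by semicolons, each of 7 numbers parted by spaces: the turn, a rotation vector about the tool's x, y, z in fractions of the full range, 1 being 360 degrees, then the shift along the tool's x, y, z in parts of the range, where 1.0 means 750 mm, then the opening, from -1 (shut) to 1 (fully open). A call has 1 to 8 rows; each row is the pose to reach, as a shift and turn from the pose commanded when the call began, along the tool's axes at that moment; what a row does not reach only later rows make up. A row lasts 1/8 s, in which the tool goes at most 62.5 mm and 10.7 degrees, less where a joint would pass 70% of its speed; a pose out of reach is approached as far as the arm can. A call with a gripper value outside its range is refused whole. The fingers move at their own pace and stop on an object; "grip_force" is the grip in N (left out, the last holds). Time passes only in rows, so rows that repeat a pose let the fingers close. It gives the time, the measured TCP pose, the force, the opening and the grip force at its end, in the units of the state.
- ctrl.get_state(): the state, without advancing time (a new reading comes with each control period).
- ctrl.read_camera(name): name is "scene" or "top" or "wrist"; returns a dict with "color" (420x560x3 uint8, red, green, blue), "fx", "fy", "cx", "cy" (pixels), "extrinsics" (4x4, takes a point from world to camera coordinates). Camera axes: x right, y down, z forward; pixel columns grow to the right and rows downward; lengths in m; the calibration is good to about 2 mm. The wrist camera is an equidistant fisheye: a pixel r from the principal point sees the ray r / f radians off the axis. A picture is of the moment at which its call begins. There is no depth.
- ctrl.sign_off(): hands the job in; it is judged then, once.
Trained networks look in a picture, given as the dict that the camera call returned (one of the last four; its "shot" number tells which), for a name from the list of things; names that differ only in an ending like _2 or _b are one class to them, and where a whole thing is asked for, a point or a joint stands for the part that bears it (a point fixed in the world has none). Each returns a list of dicts, best first, with "p" (0 to 1); they miss things now and then, are a little off and sometimes report something else, mostly with a low value. They report only what shows in the picture. A call takes as long as a camera call.
- ctrl.look_for(picture, target): "position" ([x, y, z] in m, in the coordinates of the camera as it stood for that picture, good to about 4 mm: the middle of the surface that is visible of it).
The state is a dict: "time": time; "qpos": joint angles; "dq": joint speeds; "joint_efforts": joint torques, N m; "eef_pos": TCP position; "tcp_rot": TCP orientation; "contact_force": force on the tool from outside, world axes, zero at the start; "wrist_torque": the same for the moment, N m; "opening": opening from 0.0 (shut) to 1.0 (fully open); "finger_force": force on a finger pad.
Only numpy, scipy, OpenCV 4.12 (cv2) and the standard library are available. Lean on these libraries where they do the work, as an engineer would, in place of code of your own. Each camera call takes 0.05 s, during which the arm holds its last target. There are 200 camera calls.

### The job

Push the lidded tube carrier fully home against the back stop of the mixer platform. Then run the clamp screw down with its black knob until the rubber foot just touches the carrier's lid, give it a further quarter turn and no more, and let go; leave the other things on the bench where they are.

Things in the scene. Friction and masses are not known exactly. Their poses are not given: they have to be found in the camera images.
- mixer: Tube mixer, fixed: cream housing 270 x 200 mm, 52 mm high, with a flat aluminium platform on it (top 68 mm above the bench, 104 mm wide, from x = -125 to +90 mm). Origin: centre of the housing's underside, on the bench; x runs along the lane from its open front to the back stop, z up
- back_stop (a point): Middle of the stop plate's front face, where the lane on the platform ends, 15 mm above the platform (mixer x = +85 mm, y = 0). The plate is 30 mm high. Two side rails, 14 mm high, 68 mm apart inside, guide the carrier to it
- carrier: Lidded tube carrier: white frame with ten tubes under a flat aluminium lid, 140 long (x) x 64 wide x 75 mm high, about 0.45 kg. Origin: centre of its underside. Stands in the lane on the platform, 35 to 80 mm short of the stop, x along the mixer's x; home, its origin is at mixer x = +15 mm. Slides at a few newtons; its front end is free to push
- clamp_stand: Hold-down clamp, fixed on the mixer's rear: two steel columns, 102 mm behind the screw and 206 mm high, carry a grey arm over the lane with the upright clamp screw. Origin: on the screw's axis at bench level (mixer x = +15 mm, y = 0), axes as the mixer's. The arm lies 172 to 203 mm above the bench and ends in a 42 mm round boss about the screw
- screw_axis (a point): Point on the screw's axis, fixed to the stand, 234 mm above the bench: about mid-height of the black round knob on top of the screw. Knob 40 mm across, 24 mm high, its top 245 to 250 mm above the bench at the start, over 20 mm free below it. The arm is locked on its columns at a height that differs by up to 4.4 mm and is not measured; this point does not follow it
- foot_place (a point): Point on the screw's axis at the height of the carrier's lid, 143 mm above the bench. Above it, at the screw's lower end, hangs a round rubber foot, 52 mm across, that turns with the screw; at the start its face is 0.7 to 6 mm above this height
- clamp_knob (a joint): Angle of the clamp knob, rad; 0.4 to 1.2 at the start; grows clockwise seen from above, which lowers screw, knob and foot 6 mm a turn. It stays where left. Free it takes about 0.055 N m; once the foot bears on the lid the torque climbs by 0.10 to 0.16 N m a radian, the foot's force by about 10 N a radian (16 N at a quarter turn past touch)
- full_rack: bystander: white tube rack, 74 x 118 mm, 102 mm high with its yellow-capped tubes
- empty_rack: bystander: empty white tube rack, 74 x 140 mm, 64 mm high
- scanner: bystander: white hand-held reader lying flat, 160 mm long, 32 mm high
- label_roll: bystander: roll of labels, 72 mm across, 30 mm high, beside the mixer
- saline: bystander: white bottle, 56 mm across, 150 mm high
- jar: bystander: small jar, 32 mm across, 36 mm high, standing on the mixer's housing beside the platform
- tip_box: bystander: grey box with white lid, 124 x 84 mm, 66 mm high

How it is judged:
By the outcome, as a careful person would: the job done as asked, in the order asked, and still so for the second after the job is handed in, with the robot touching nothing.
It also fails if it takes over 72 s, if anything falls off the work surface, if the arm or the gripper's body presses on something with over 40 N, if the wrist force passes 120 N, or if a joint passes its speed limit or range.

## Working session

There is one attempt and no reset: what is moved stays moved. The work goes in short steps, Python scripts to look and compute and a tool call to move; the robot and the scene stay as the last step left them, time stands still between calls to the robot, and variables do not carry over. Pictures are saved under pics/ and viewed, at most 10 in all, crops included, and the job is handed in when it is done.

Besides the shell and the picture viewer there is one more tool, called after "Request:" as name(argument=value, ...) on one line, values as JSON. send_rows: Moves the arm, as the interface text tells. Its arguments: {"type":"object","properties":{"rows":{"type":"string"},"grip_force":{"type":"number"}},"required":["rows"]}

```bash
mkdir -p pics; cat > h.py <<'E'
import numpy as np, cv2
from plant import ctrl
from scipy.spatial.transform import Rotation as R
def w(p,c):
    E=np.array(c["extrinsics"]); return E[:3,:3].T@(np.array(p)-E[:3,3])
def find(c,names):
    for n in names:
        for d in ctrl.look_for(c,n)[:2]:
            print(n,round(d["p"],2),np.round(w(d["position"],c),4))
def save(c,f): cv2.imwrite("pics/"+f,c["color"][:,:,::-1])
def proj(P,c):
    E=np.array(c["extrinsics"]); q=E[:3,:3]@np.array(P)+E[:3,3]
    return np.array([c["fx"]*q[0]/q[2]+c["cx"],c["fy"]*q[1]/q[2]+c["cy"]])
def onplane(u,v,z,c):
    E=np.array(c["extrinsics"]); o=-E[:3,:3].T@E[:3,3]
    d=E[:3,:3].T@np.array([(u-c["cx"])/c["fx"],(v-c["cy"])/c["fy"],1]); return o+d*(z-o[2])/d[2]
E
python3 - <<'E'
from h import *
s=ctrl.get_state();print({k:np.round(v,3) for k,v in s.items()},ctrl.nose_length)
for n in ["scene","top"]:
    c=ctrl.read_camera(n);save(c,n+"0.png");print(n,c["fx"],c["cx"],c["cy"],np.round(c["extrinsics"],3).tolist())
    find(c,["mixer","carrier","clamp_stand","clamp_knob","foot_place","saline","full_rack","empty_rack","jar","tip_box","scanner","label_roll"])
E
```

```text
{'time': np.float64(0.0), 'qpos': array([-1.26 ,  0.287,  1.578,  0.   ,  1.279, -0.15 ]), 'dq': array([-0.002,  0.001,  0.   ,  0.003,  0.001,  0.   ]), 'joint_efforts': array([-2.0000e-03, -4.0598e+01, -2.9263e+01, -0.0000e+00,  6.0000e-03,
        0.0000e+00]), 'eef_pos': array([ 0.3  , -0.604,  0.252]), 'tcp_rot': array([ 0.974,  0.228, -0.   , -0.001]), 'contact_force': array([-0.592, -0.347,  0.352]), 'wrist_torque': array([ 0.002,  0.01 , -0.004]), 'finger_force': np.float64(0.0), 'opening': np.float64(0.996)} 0.022
scene 419.3378122182334 279.0816269425929 213.87144525612322 [[-0.589, 0.808, -0.003, 0.328], [0.682, 0.495, -0.538, -0.265], [-0.433, -0.32, -0.843, 1.739], [0.0, 0.0, 0.0, 1.0]]
mixer 0.56 [0.6711 0.1195 0.0542]
carrier 0.68 [0.5751 0.0994 0.14  ]
clamp_stand 0.76 [0.7465 0.0652 0.2006]
clamp_knob 0.55 [0.5879 0.4866 0.0664]
clamp_knob 0.47 [0.6593 0.0747 0.2458]
foot_place 0.95 [0.7442 0.066  0.1933]
saline 0.71 [ 0.4051 -0.4547  0.0843]
full_rack 0.86 [0.4239 0.5251 0.0608]
full_rack 0.27 [0.6658 0.1218 0.0497]
empty_rack 0.94 [ 0.5824 -0.4845  0.0602]
empty_rack 0.5 [0.6623 0.0739 0.2464]
scanner 0.65 [0.6647 0.2439 0.0284]
label_roll 0.89 [ 0.5872 -0.105   0.0298]
top 475.32303647055977 278.83983456693943 212.65187758922738 [[-0.003, -1.0, -0.005, -0.009], [-0.993, 0.004, -0.117, 0.559], [0.117, 0.004, -0.993, 1.767], [0.0, 0.0, 0.0, 1.0]]
mixer 0.71 [0.6243 0.0465 0.052 ]
carrier 0.92 [0.5736 0.0827 0.1411]
clamp_stand 0.67 [0.7325 0.0586 0.2024]
clamp_knob 0.58 [0.6466 0.0668 0.2467]
foot_place 0.78 [0.7374 0.0618 0.2021]
saline 0.63 [0.735  0.0611 0.1943]
saline 0.53 [ 0.394  -0.4561  0.1003]
full_rack 0.62 [0.3999 0.5088 0.0615]
empty_rack 0.98 [ 0.5668 -0.4906  0.0661]
jar 0.53 [0.4009 0.5127 0.0648]
jar 0.52 [0.6684 0.1433 0.0845]
tip_box 0.87 [0.5709 0.4847 0.0664]
tip_box 0.4 [0.7354 0.0649 0.1957]
scanner 0.7 [0.6543 0.2473 0.0244]
label_roll 0.73 [ 0.5819 -0.1076  0.0314]
```

View pics/scene0.png

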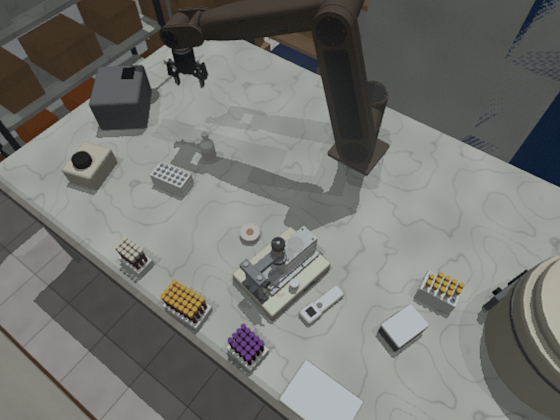

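View pics/top0.png

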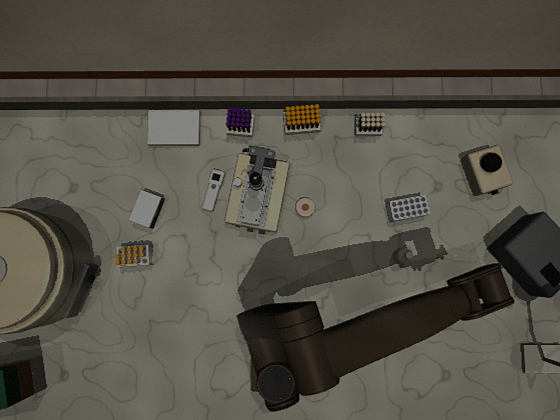

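```bash
python3 - <<'E'
import cv2
a=cv2.imread("pics/top0.png")[135:245,205:325]; cv2.imwrite("pics/tc.png",cv2.resize(a,None,fx=5,fy=5,interpolation=cv2.INTER_CUBIC))
a=cv2.imread("pics/scene0.png")[215:325,220:340]; cv2.imwrite("pics/sc.png",cv2.resize(a,None,fx=5,fy=5,interpolation=cv2.INTER_CUBIC))
E
```

```text
(no output)
```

View pics/tc.png

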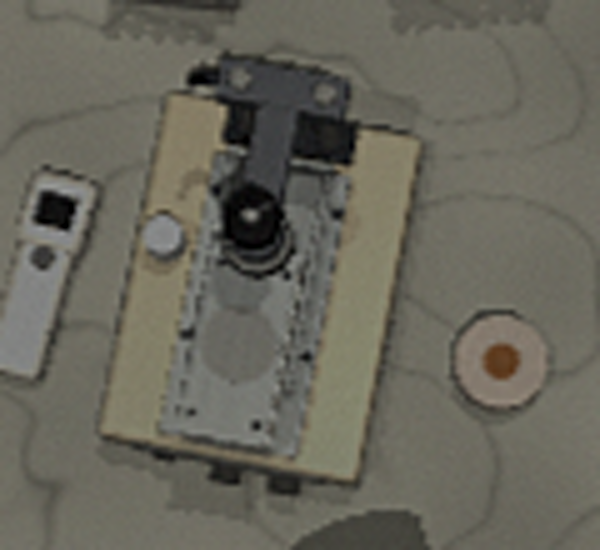

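View pics/sc.png

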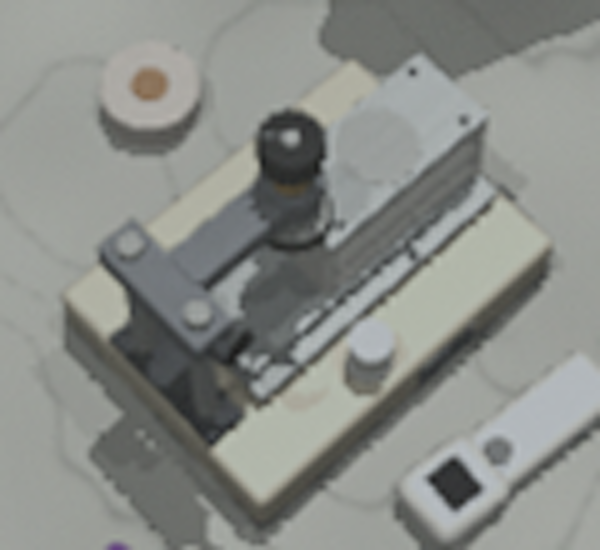

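```bash
cat > fit.py <<'E'
from h import *
from scipy.optimize import least_squares
f=lambda u,v,o:np.array([o[0]+(u+.5)/5-.5,o[1]+(v+.5)/5-.5])
ct=ctrl.read_camera("top");cs=ctrl.read_camera("scene")
ot,os_=(205,135),(220,215)
L=[(-.135,.1,.052),(-.135,-.1,.052),(.135,-.1,.052),(.135,.1,.052)]
T=[(103,437),(358,485),(420,133),(165,93)];S=[(550,245),(352,62),(65,298),(262,503)]
def M(p,l): c,s=np.cos(p[2]),np.sin(p[2]);return np.array([p[0]+c*l[0]-s*l[1],p[1]+s*l[0]+c*l[1],l[2]])
def solve(cams):
    def r(p):
        o=[]
        for i,l in enumerate(L):
            if 't' in cams:o.append(proj(M(p,l),ct)-f(*T[i],ot))
            if 's' in cams:o.append(proj(M(p,l),cs)-f(*S[i],os_))
        return np.concatenate(o)
    q=least_squares(r,[.63,.06,-.15]);return q.x,np.round(q.fun,1)
for k in 't','s','ts':
    p,e=solve(k);print(k,np.round(p[:2],4),np.degrees(p[2]),e)
print("screw",M(p,(.015,0,.234)))
for z in(.243,.247):print("knob",onplane(*f(252,213,ot),z,ct),onplane(*f(291,138,os_),z,cs))
def loc(P):
    c,s=np.cos(p[2]),np.sin(p[2]);d=P[:2]-p[:2];return np.round([c*d[0]+s*d[1],-s*d[0]+c*d[1]],4)
for q,o,c in[((162,432),ot,ct),((270,450),ot,ct),((487,122),os_,cs),((420,55),os_,cs)]:
    P=onplane(*f(*q,o),.143,c);print("carrier front corner",np.round(P,4),loc(P))
E
python3 fit.py
```

```text
t [0.637  0.0711] -9.971659838921862 [-0.9  0.4  0.8 -0.2  0.5  0.2 -0.3 -0.5]
s [0.6418 0.0728] -10.84652141107511 [ 1.8 -0.5 -0.  -1.3 -1.6 -0.5 -0.1  1.6]
ts [0.6396 0.0719] -10.434617987389943 [-1.4 -0.6  1.8 -1.4  0.2 -0.7 -0.2 -1.9  0.5 -0.2 -1.4 -0.8 -0.2 -1.3
  0.5  1. ]
screw [0.65433088 0.0692104  0.234     ]
knob [0.65534419 0.06799119 0.243     ] [0.65296837 0.06700793 0.243     ]
knob [0.65456678 0.0677708  0.247     ] [0.65472166 0.06832081 0.247     ]
carrier front corner [0.5172 0.137  0.143 ] [-0.1322  0.0418]
carrier front corner [0.5041 0.0603 0.143 ] [-0.1312 -0.036 ]
carrier front corner [0.5255 0.1293 0.143 ] [-0.1226  0.0358]
carrier front corner [0.5093 0.0661 0.143 ] [-0.1271 -0.0293]
```

```bash
cat >> h.py <<'E'
PX,PY,YAW=.6390,.0705,-10.3   # mixer origin (fit, nudged to knob)
def rel(pos,yaw=None):
    s=ctrl.get_state();Q=R.from_quat(s["tcp_rot"]);d=Q.inv().apply(np.array(pos)-s["eef_pos"])*1e3
    t=R.from_euler('z',YAW if yaw is None else yaw,degrees=True)*R.from_euler('x',180,degrees=True)
    return np.round((Q.inv()*t).as_rotvec(degrees=True),1),np.round(d,1)
def mx(x,y,z): c,s=np.cos(np.radians(YAW)),np.sin(np.radians(YAW));return np.array([PX+c*x-s*y,PY+s*x+c*y,z])
def st():
    s=ctrl.get_state();Q=R.from_quat(s["tcp_rot"]);x=Q.apply([1,0,0])
    d=s["eef_pos"]-[PX,PY,0];c,q=np.cos(np.radians(YAW)),np.sin(np.radians(YAW))
    print("t%.2f"%s["time"],"mix",np.round([c*d[0]+q*d[1],-q*d[0]+c*d[1],d[2]],4),"yaw%.1f"%np.degrees(np.arctan2(x[1],x[0])),"F",np.round(s["contact_force"],1),"T",np.round(s["wrist_torque"],3),"e6 %.3f j6 %.2f open %.2f ff %.1f"%(s["joint_efforts"][5],s["qpos"][5],s["opening"],s["finger_force"]))
E
python3 -c "
from h import *
st();print(mx(.015,0,.234))
for p in ([.48,-.25,.25],mx(-.175,0,.25),mx(-.175,0,.106)):print(p,rel(p))"
```

```text
t1.40 mix [-0.2127 -0.7248  0.2533] yaw26.4 F [-0.2  0.1  0.4] T [-0.    -0.002 -0.004] e6 0.000 j6 -0.15 open 1.00 ff 0.0
[0.65375828 0.06781797 0.234     ]
[0.48, -0.25, 0.25] (array([ 0. ,  0. , 36.7]), array([ 318.8, -237.6,    3.3]))
[0.46682012 0.10179039 0.25      ] (array([ 0. ,  0. , 36.7]), array([ 463.4, -558.6,    3.3]))
[0.46682012 0.10179039 0.106     ] (array([ 0. ,  0. , 36.7]), array([ 463.4, -558.6,  147.3]))
```

Careful with the scale: shifts go in shares of 750 mm and turns go in shares of 360 degrees. That gives: 342 mm is 0.456, 319 mm is 0.4253, 36.7 degrees is 0.1019.

Request:
send_rows(rows="0 0 0.0167 0.0613 -0.0453 0 -1;0 0 0.0333 0.1227 -0.0907 0 -1;0 0 0.05 0.184 -0.136 0 -1;0 0 0.0667 0.2453 -0.1813 0 -1;0 0 0.0833 0.3067 -0.2267 0 -1;0 0 0.1019 0.368 -0.272 0 -1;0 0 0.1019 0.4253 -0.3173 0.004 -1;0 0 0.1019 0.456 -0.3867 0.004 -1")

```text
time: 2.4
eef_pos: [0.4785, -0.1912, 0.2505]
tcp_rot: [0.996, -0.09, 0.0, 0.0]
contact_force: [0.5, -0.2, -0.1]
opening: 0.002
finger_force: 0.0
```

```bash
python3 -c "
from h import *
st()
for p in (mx(-.175,0,.25),mx(-.175,0,.106)):print(p,rel(p))"
```

```text
t2.40 mix [-0.1111 -0.2861  0.2505] yaw-10.3 F [ 0.5 -0.2 -0.1] T [ 0.032 -0.023  0.025] e6 -0.351 j6 1.17 open 0.00 ff 0.0
[0.46682012 0.10179039 0.25      ] (array([-0. , -0.1,  0. ]), array([ -63.8, -286.2,    0.5]))
[0.46682012 0.10179039 0.106     ] (array([-0. , -0.1,  0. ]), array([ -63.9, -286.2,  144.5]))
```

Request:
send_rows(rows="0 0 0 -0.0187 -0.0773 0 -1;0 0 0 -0.0373 -0.1547 0 -1;0 0 0 -0.056 -0.232 0 -1;0 0 0 -0.0733 -0.3093 0.0133 -1;0 0 0 -0.0853 -0.3813 0.0533 -1;0 0 0 -0.0853 -0.3813 0.12 -1;0 0 0 -0.0853 -0.3813 0.192 -1;0 0 0 -0.0853 -0.3813 0.192 -1")

```text
time: 3.4
eef_pos: [0.4619, 0.1003, 0.1023]
tcp_rot: [0.996, -0.09, -0.005, 0.0]
contact_force: [-0.6, -0.1, 0.4]
opening: -0.0
finger_force: 0.0
```

```bash
python3 -c "
from h import *
st()
c=ctrl.read_camera('scene');save(c,'s1.png');find(c,['carrier'])
a=cv2.imread('pics/s1.png')[185:325,220:380]; cv2.imwrite('pics/s1c.png',cv2.resize(a,None,fx=4,fy=4,interpolation=cv2.INTER_CUBIC))"
```

```text
t3.40 mix [-0.1796 -0.0023  0.1023] yaw-10.3 F [-0.6 -0.1  0.4] T [0.006 0.034 0.034] e6 0.000 j6 1.75 open -0.00 ff 0.0
carrier 0.59 [0.5756 0.0982 0.1383]
```

View pics/s1c.png

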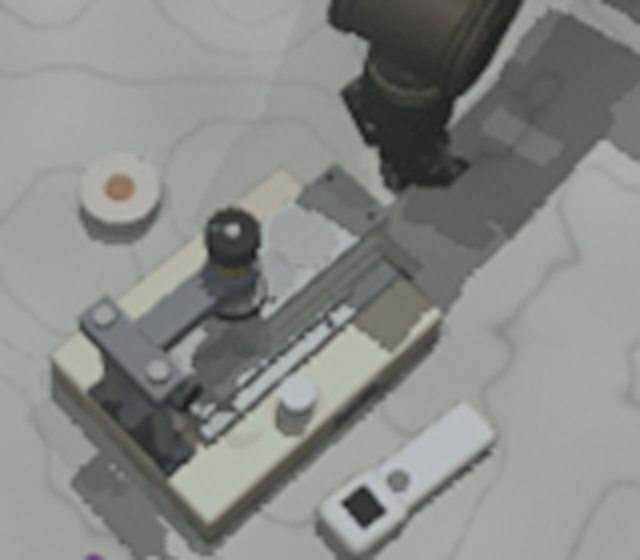

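Scaled: 95 mm is 0.1267, 85 mm is 0.1133.

Request:
send_rows(rows="0 0 0 0.0267 -0.0027 0 -1;0 0 0 0.0467 -0.0027 0 -1;0 0 0 0.06 -0.0027 0 -1;0 0 0 0.0733 -0.0027 0 -1;0 0 0 0.0867 -0.0027 0 -1;0 0 0 0.1 -0.0027 0 -1;0 0 0 0.1133 -0.0027 0 -1;0 0 0 0.1267 -0.0027 0 -1")

```text
time: 4.5
eef_pos: [0.5592, 0.0851, 0.1069]
tcp_rot: [0.996, -0.09, -0.001, -0.0]
contact_force: [-5.9, 1.3, 2.8]
opening: -0.004
finger_force: 0.0
```

```bash
python3 -c "
from h import *
st()"
```

```text
t4.50 mix [-8.110e-02  1.000e-04  1.069e-01] yaw-10.3 F [-5.9  1.3  2.8] T [ 0.102  0.62  -0.029] e6 0.025 j6 1.72 open -0.00 ff 0.0
```

Scaled: 6 mm is 0.008, 4 mm is 0.0053.

Request:
send_rows(rows="0 0 0 0.0053 0 0 -1;0 0 0 0.008 0 0 -1;0 0 0 0.008 0 0 -1")

```text
time: 4.88
eef_pos: [0.5653, 0.084, 0.1065]
tcp_rot: [0.996, -0.09, -0.0, 0.0]
contact_force: [-3.3, -0.1, 1.5]
opening: 0.002
finger_force: 0.0
```

```bash
python3 -c "
from h import *
st()"
```

```text
t4.88 mix [-7.490e-02  1.000e-04  1.065e-01] yaw-10.3 F [-3.3 -0.1  1.5] T [0.046 0.367 0.026] e6 0.001 j6 1.72 open 0.00 ff 0.0
```

Scaled: 4 mm is 0.0053, 2 mm is 0.0027.

Request:
send_rows(rows="0 0 0 0.0027 0 0 -1;0 0 0 0.0053 0 0 -1;0 0 0 0.0053 0 0 -1")

```text
time: 5.25
eef_pos: [0.5693, 0.0833, 0.1063]
tcp_rot: [0.996, -0.09, -0.0, -0.0]
contact_force: [-3.1, 0.9, 0.9]
opening: 0.002
finger_force: 0.0
```

Scaled: 2 mm is 0.0027.

Request:
send_rows(rows="0 0 0 0.0027 0 0 -1;0 0 0 0.0027 0 0 -1")

```text
time: 5.5
eef_pos: [0.5713, 0.083, 0.1063]
tcp_rot: [0.996, -0.09, 0.0, -0.0]
contact_force: [-4.6, 1.4, 0.9]
opening: 0.0
finger_force: 0.0
```

Scaled: 2 mm is 0.0027.

Request:
send_rows(rows="0 0 0 0.0027 0 0 -1;0 0 0 0.0027 0 0 -1")

```text
time: 5.75
eef_pos: [0.5716, 0.0829, 0.1059]
tcp_rot: [0.996, -0.09, -0.003, -0.0]
contact_force: [-9.2, 1.6, 3.7]
opening: 0.001
finger_force: 0.0
```

Scaled: 2 mm is 0.0027.

Request:
send_rows(rows="0 0 0 0.0027 0 0 -1;0 0 0 0.0027 0 0 -1")

```text
time: 6.0
eef_pos: [0.5716, 0.0831, 0.1051]
tcp_rot: [0.996, -0.09, -0.005, -0.0]
contact_force: [-13.4, 1.3, 5.1]
opening: -0.002
finger_force: 0.0
```

Scaled: 2 mm is 0.0027.

Request:
send_rows(rows="0 0 0 0.0027 0 0 -1;0 0 0 0.0027 0 0 -1")

```text
time: 6.25
eef_pos: [0.5714, 0.0831, 0.1045]
tcp_rot: [0.996, -0.09, -0.008, -0.0]
contact_force: [-18.8, 3.9, 8.2]
opening: -0.0
finger_force: 0.0
```

```bash
python3 -c "
from h import *
st()"
```

```text
t6.25 mix [-0.0687  0.0003  0.1045] yaw-10.3 F [-18.8   3.9   8.2] T [ 0.318  2.301 -0.167] e6 -0.184 j6 1.72 open -0.00 ff 0.0
```

Scaled: -203 mm is -0.2707, -180 mm is -0.24, -60 degrees is -0.1667.

Request:
send_rows(rows="0 0 0 -0.0467 0 0 -1;0 0 0 -0.0933 0 -0.0067 -1;0 0 -0.0278 -0.0933 0 -0.08 -1;0 0 -0.0556 -0.0933 0 -0.16 -1;0 0 -0.0833 -0.0933 0 -0.24 0;0 0 -0.1111 -0.0933 0 -0.2707 1;0 0 -0.1389 -0.0267 0 -0.2707 1;0 0 -0.1667 0.04 0 -0.2707 1", grip_force=35)

```text
time: 7.25
eef_pos: [0.6093, 0.0761, 0.3115]
tcp_rot: [0.906, 0.423, 0.003, 0.002]
contact_force: [-0.1, 0.2, 0.3]
opening: 0.844
finger_force: 0.0
```

```bash
python3 -c "
from h import *
st();c=ctrl.read_camera('top');save(c,'t2.png');find(c,['carrier','clamp_knob'])
for y in (120,-114):print(rel(mx(.015,0,.305),y))"
```

```text
t7.25 mix [-3.030e-02  2.000e-04  3.115e-01] yaw50.0 F [-0.1  0.2  0.3] T [-0.043 -0.007  0.024] e6 0.790 j6 0.66 open 0.84 ff 0.0
carrier 0.62 [0.6101 0.0731 0.1368]
(array([  0.1,   0. , -70.4]), array([23.2, 39.2,  3.3]))
(array([-0.000e+00, -1.000e-01,  1.636e+02]), array([23.2, 39.2,  3.3]))
```

Scaled: 39 mm is 0.052, 26 mm is 0.0347, -84 degrees is -0.2333.

Request:
send_rows(rows="0 0 -0.0292 0.0107 0.0173 0 1;0 0 -0.0583 0.0213 0.0347 0 1;0 0 -0.0875 0.0307 0.052 0 1;0 0 -0.1167 0.0307 0.052 0 1;0 0 -0.1458 0.0307 0.052 0 1;0 0 -0.175 0.0307 0.052 0 1;0 0 -0.2042 0.0307 0.052 0 1;0 0 -0.2333 0.0307 0.052 0 1")

```text
time: 8.4
eef_pos: [0.651, 0.069, 0.3102]
tcp_rot: [0.391, 0.92, 0.0, 0.001]
contact_force: [0.6, -0.1, -0.3]
opening: 1.003
finger_force: 0.0
```

Scaled: -84 degrees is -0.2333.

Request:
send_rows(rows="0 0 -0.0292 0 0 0 1;0 0 -0.0583 0 0 0 1;0 0 -0.0875 0 0 0 1;0 0 -0.1167 0 0 0 1;0 0 -0.1458 0 0 0 1;0 0 -0.175 0 0 0 1;0 0 -0.2042 0 0 0 1;0 0 -0.2333 0 0 0 1")

```text
time: 9.4
eef_pos: [0.651, 0.069, 0.3102]
tcp_rot: [-0.325, 0.946, -0.001, 0.001]
contact_force: [-0.9, 0.3, -1.0]
opening: 0.993
finger_force: 0.0
```

Scaled: -28 degrees is -0.0778.

Request:
send_rows(rows="0 0 -0.0278 0 0 0 1;0 0 -0.0556 0 0 0 1;0 0 -0.0778 0 0 0 1;0 0 -0.0778 0 0 0 1")

```text
time: 9.9
eef_pos: [0.651, 0.069, 0.3101]
tcp_rot: [-0.541, 0.841, -0.001, 0.001]
contact_force: [-0.2, -0.2, 0.3]
opening: 1.002
finger_force: 0.0
```

```bash
python3 -c "
from h import *
st();c=ctrl.read_camera('wrist');save(c,'w3.png');find(c,['clamp_knob']);print(c['fx'],c['cx'],c['cy'])
print(rel(mx(.015,0,.238),-114))
E=np.array(c['extrinsics']);
for z in(.24,.25):
  q=E[:3,:3]@mx(.015,0,z)+E[:3,3];r=np.hypot(*q[:2]);t=np.arctan2(r,q[2]);print(c['cx']+c['fx']*t*q[0]/r,c['cy']+c['fy']*t*q[1]/r)
"
```

```text
t9.90 mix [0.0121 0.0007 0.3101] yaw-114.4 F [-0.2 -0.2  0.3] T [-0.065  0.022 -0.008] e6 -0.186 j6 -2.76 open 1.00 ff 0.0
clamp_knob 0.96 [0.6534 0.0626 0.2469]
325.19226210127806 280.36715004779876 208.13696488262897
(array([-0.1,  0. , -0.4]), array([-0. , -2.7, 71.9]))
277.86849508153074 228.74406759013297
277.70763619940925 234.2586021192192
```

View pics/w3.png

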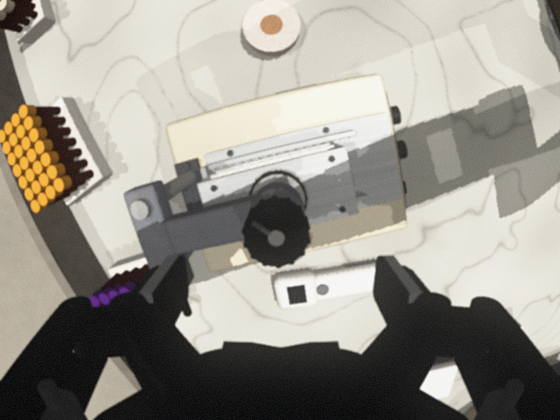

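Scaled: 71 mm is 0.0947, 50 mm is 0.0667.

Request:
send_rows(rows="0 0 0 0 -0.0033 0.0333 1;0 0 0 0 -0.0033 0.0667 1;0 0 0 0 -0.0033 0.0947 1;0 0 0 0 -0.0033 0.0947 0.2;0 0 0 0 -0.0033 0.0947 0")

```text
time: 10.62
eef_pos: [0.6541, 0.0678, 0.2394]
tcp_rot: [-0.542, 0.84, -0.0, 0.001]
contact_force: [1.2, -0.8, 0.9]
opening: 0.604
finger_force: 0.0
```

```bash
python3 -c "
from h import *
st()"
```

```text
t10.62 mix [0.0154 0.     0.2394] yaw-114.3 F [ 1.2 -0.8  0.9] T [ 0.025  0.001 -0.027] e6 0.003 j6 -2.77 open 0.60 ff 0.0
```

Request:
send_rows(rows="0 0 0 0 0 0 -0.3;0 0 0 0 0 0 -1;0 0 0 0 0 0 -1;0 0 0 0 0 0 -1;0 0 0 0 0 0 -1", grip_force=35)

```text
time: 11.25
eef_pos: [0.654, 0.068, 0.2402]
tcp_rot: [-0.542, 0.84, -0.0, 0.001]
contact_force: [-3.3, 0.5, 5.3]
opening: 0.456
finger_force: 36.2
```

```bash
python3 -c "
from h import *
st();st()"
```

```text
t11.25 mix [1.520e-02 2.000e-04 2.402e-01] yaw-114.3 F [-3.3  0.5  5.3] T [ 0.085  0.526 -0.013] e6 -0.014 j6 -2.77 open 0.46 ff 36.2
t11.25 mix [1.520e-02 2.000e-04 2.402e-01] yaw-114.3 F [-3.3  0.5  5.3] T [ 0.085  0.526 -0.013] e6 -0.014 j6 -2.77 open 0.46 ff 36.2
```

Scaled: 0.33 mm is 0.0004, 0.27 mm is 0.0004, 20 degrees is 0.0556.

Request:
send_rows(rows="0 0 0.0111 0 0 0.0001 -1;0 0 0.0222 0 0 0.0002 -1;0 0 0.0333 0 0 0.0003 -1;0 0 0.0444 0 0 0.0004 -1;0 0 0.0556 0 0 0.0004 -1")

```text
time: 11.88
eef_pos: [0.6537, 0.0682, 0.2399]
tcp_rot: [-0.388, 0.922, 0.0, 0.0]
contact_force: [-5.0, 2.1, 6.7]
opening: 0.456
finger_force: 36.2
```

```bash
python3 -c "
from h import *
st()"
```

```text
t11.88 mix [0.0148 0.0003 0.2399] yaw-134.4 F [-5.   2.1  6.7] T [0.213 0.645 0.021] e6 -0.236 j6 -2.42 open 0.46 ff 36.2
```

Scaled: 0.13 mm is 0.0002, 0.07 mm is 0.0001, 8 degrees is 0.0222.

Request:
send_rows(rows="0 0 0.0111 0 0 0.0001 -1;0 0 0.0222 0 0 0.0002 -1")

```text
time: 12.12
eef_pos: [0.6535, 0.0683, 0.2398]
tcp_rot: [-0.322, 0.947, 0.0, 0.0]
contact_force: [-4.8, 1.9, 6.8]
opening: 0.459
finger_force: 36.3
```

```bash
python3 -c "
from h import *
st()"
```

```text
t12.12 mix [0.0147 0.0005 0.2398] yaw-142.4 F [-4.8  1.9  6.8] T [0.211 0.789 0.024] e6 -0.236 j6 -2.28 open 0.46 ff 36.3
```

Scaled: 0.13 mm is 0.0002, 0.07 mm is 0.0001, 8 degrees is 0.0222.

Request:
send_rows(rows="0 0 0.0111 0 0 0.0001 -1;0 0 0.0222 0 0 0.0002 -1")

```text
time: 12.38
eef_pos: [0.6534, 0.0684, 0.2396]
tcp_rot: [-0.255, 0.967, 0.0, 0.0]
contact_force: [-5.3, 2.2, 6.4]
opening: 0.457
finger_force: 36.3
```

```bash
python3 -c "
from h import *
st()"
```

```text
t12.38 mix [0.0146 0.0006 0.2396] yaw-150.4 F [-5.3  2.2  6.4] T [0.211 0.759 0.088] e6 -0.236 j6 -2.14 open 0.46 ff 36.3
```

Scaled: 0.2 mm is 0.0003, 0.1 mm is 0.0001, 16 degrees is 0.0444.

Request:
send_rows(rows="0 0 0.0111 0 0 0 -1;0 0 0.0222 0 0 0.0001 -1;0 0 0.0333 0 0 0.0001 -1;0 0 0.0444 0 0 0.0003 -1")

```text
time: 12.88
eef_pos: [0.6533, 0.0687, 0.2394]
tcp_rot: [-0.119, 0.993, 0.001, -0.0]
contact_force: [-5.2, 3.4, 7.0]
opening: 0.458
finger_force: 36.3
```

```bash
python3 -c "
from h import *
st()"
```

```text
t12.88 mix [0.0144 0.0008 0.2394] yaw-166.4 F [-5.2  3.4  7. ] T [0.315 0.798 0.066] e6 -0.236 j6 -1.86 open 0.46 ff 36.3
```

Scaled: 0.2 mm is 0.0003, 0.1 mm is 0.0001, 16 degrees is 0.0444.

Request:
send_rows(rows="0 0 0.0111 0 0 0 -1;0 0 0.0222 0 0 0.0001 -1;0 0 0.0333 0 0 0.0001 -1;0 0 0.0444 0 0 0.0003 -1")

```text
time: 13.38
eef_pos: [0.6532, 0.0691, 0.2392]
tcp_rot: [0.021, 1.0, 0.001, -0.0]
contact_force: [-4.8, 3.2, 6.1]
opening: 0.458
finger_force: 36.3
```

```bash
python3 -c "
from h import *
st()"
```

```text
t13.38 mix [0.0142 0.0011 0.2392] yaw177.6 F [-4.8  3.2  6.1] T [0.392 0.838 0.064] e6 -0.237 j6 -1.58 open 0.46 ff 36.3
```

Scaled: 0.2 mm is 0.0003, 0.1 mm is 0.0001, 16 degrees is 0.0444.

Request:
send_rows(rows="0 0 0.0111 0 0 0 -1;0 0 0.0222 0 0 0.0001 -1;0 0 0.0333 0 0 0.0001 -1;0 0 0.0444 0 0 0.0003 -1")

```text
time: 13.88
eef_pos: [0.6532, 0.0694, 0.2389]
tcp_rot: [0.16, 0.987, 0.001, -0.001]
contact_force: [-4.7, 4.9, 6.7]
opening: 0.454
finger_force: 36.2
```

```bash
python3 -c "
from h import *
st()"
```

```text
t13.88 mix [0.0142 0.0014 0.2389] yaw161.6 F [-4.7  4.9  6.7] T [0.506 0.896 0.108] e6 -0.238 j6 -1.30 open 0.45 ff 36.2
```

Scaled: 0.2 mm is 0.0003, 0.1 mm is 0.0001, 16 degrees is 0.0444.

Request:
send_rows(rows="0 0 0.0111 0 0 0 -1;0 0 0.0222 0 0 0.0001 -1;0 0 0.0333 0 0 0.0001 -1;0 0 0.0444 0 0 0.0003 -1")

```text
time: 14.38
eef_pos: [0.6533, 0.0697, 0.2386]
tcp_rot: [0.296, 0.955, 0.001, -0.001]
contact_force: [-4.8, 6.0, 6.3]
opening: 0.459
finger_force: 36.2
```

```bash
python3 -c "
from h import *
st()"
```

```text
t14.38 mix [0.0142 0.0018 0.2386] yaw145.6 F [-4.8  6.   6.3] T [0.631 0.842 0.016] e6 -0.239 j6 -1.02 open 0.46 ff 36.2
```

Scaled: 0.2 mm is 0.0003, 0.1 mm is 0.0001, 16 degrees is 0.0444.

Request:
send_rows(rows="0 0 0.0111 0 0 0 -1;0 0 0.0222 0 0 0.0001 -1;0 0 0.0333 0 0 0.0001 -1;0 0 0.0444 0 0 0.0003 -1")

```text
time: 14.88
eef_pos: [0.6535, 0.07, 0.2384]
tcp_rot: [0.426, 0.905, 0.002, -0.001]
contact_force: [-2.7, 5.6, 5.2]
opening: 0.454
finger_force: 36.2
```

```bash
python3 -c "
from h import *
st()"
```

```text
t14.88 mix [0.0143 0.002  0.2384] yaw129.6 F [-2.7  5.6  5.2] T [0.749 0.722 0.083] e6 -0.239 j6 -0.74 open 0.45 ff 36.2
```

Scaled: 0.2 mm is 0.0003, 0.1 mm is 0.0001, 16 degrees is 0.0444.

Request:
send_rows(rows="0 0 0.0111 0 0 0 -1;0 0 0.0222 0 0 0.0001 -1;0 0 0.0333 0 0 0.0001 -1;0 0 0.0444 0 0 0.0003 -1")

```text
time: 15.38
eef_pos: [0.6537, 0.0702, 0.2381]
tcp_rot: [0.547, 0.837, 0.002, -0.001]
contact_force: [-1.8, 5.9, 4.6]
opening: 0.455
finger_force: 36.1
```

```bash
python3 -c "
from h import *
st()"
```

```text
t15.38 mix [0.0145 0.0024 0.2381] yaw113.6 F [-1.8  5.9  4.6] T [0.909 0.611 0.093] e6 -0.240 j6 -0.46 open 0.45 ff 36.1
```

Scaled: 0.25 mm is 0.0003, 0.2 mm is 0.0003, 16 degrees is 0.0444.

Request:
send_rows(rows="0 0 0.0111 0 0 0.0001 -1;0 0 0.0222 0 0 0.0001 -1;0 0 0.0333 0 0 0.0003 -1;0 0 0.0444 0 0 0.0003 -1")

```text
time: 15.88
eef_pos: [0.654, 0.0704, 0.2378]
tcp_rot: [0.659, 0.752, 0.002, -0.001]
contact_force: [-1.4, 7.2, 4.8]
opening: 0.457
finger_force: 36.1
```

```bash
python3 -c "
from h import *
st()"
```

```text
t15.88 mix [0.0147 0.0025 0.2378] yaw97.6 F [-1.4  7.2  4.8] T [1.005 0.475 0.044] e6 -0.241 j6 -0.18 open 0.46 ff 36.1
```

Scaled: 0.25 mm is 0.0003, 0.2 mm is 0.0003, 16 degrees is 0.0444.

Request:
send_rows(rows="0 0 0.0111 0 0 0.0001 -1;0 0 0.0222 0 0 0.0001 -1;0 0 0.0333 0 0 0.0003 -1;0 0 0.0444 0 0 0.0003 -1")

```text
time: 16.38
eef_pos: [0.6543, 0.0704, 0.2376]
tcp_rot: [0.757, 0.653, 0.003, -0.001]
contact_force: [-0.2, 6.7, 3.9]
opening: 0.456
finger_force: 36.1
```

```bash
python3 -c "
from h import *
st()"
```

```text
t16.38 mix [0.0151 0.0027 0.2376] yaw81.6 F [-0.2  6.7  3.9] T [1.091 0.275 0.071] e6 -0.242 j6 0.10 open 0.46 ff 36.1
```

Scaled: 0.25 mm is 0.0003, 0.2 mm is 0.0003, 16 degrees is 0.0444.

Request:
send_rows(rows="0 0 0.0111 0 0 0.0001 -1;0 0 0.0222 0 0 0.0001 -1;0 0 0.0333 0 0 0.0003 -1;0 0 0.0444 0 0 0.0003 -1")

```text
time: 16.88
eef_pos: [0.6546, 0.0704, 0.2373]
tcp_rot: [0.841, 0.542, 0.003, -0.001]
contact_force: [0.9, 6.4, 3.0]
opening: 0.454
finger_force: 36.1
```

```bash
python3 -c "
from h import *
st()"
```

```text
t16.88 mix [0.0154 0.0027 0.2373] yaw65.6 F [0.9 6.4 3. ] T [1.127 0.155 0.054] e6 -0.243 j6 0.38 open 0.45 ff 36.1
```

Scaled: 0.25 mm is 0.0003, 0.2 mm is 0.0003, 16 degrees is 0.0444.

Request:
send_rows(rows="0 0 0.0111 0 0 0.0001 -1;0 0 0.0222 0 0 0.0001 -1;0 0 0.0333 0 0 0.0003 -1;0 0 0.0444 0 0 0.0003 -1")

```text
time: 17.38
eef_pos: [0.655, 0.0702, 0.237]
tcp_rot: [0.908, 0.419, 0.003, -0.001]
contact_force: [1.6, 5.9, 2.8]
opening: 0.456
finger_force: 36.0
```

```bash
python3 -c "
from h import *
st()"
```

```text
t17.38 mix [0.0158 0.0026 0.237 ] yaw49.6 F [1.6 5.9 2.8] T [ 1.136 -0.057  0.052] e6 -0.244 j6 0.65 open 0.46 ff 36.0
```

Scaled: 0.25 mm is 0.0003, 0.2 mm is 0.0003, 16 degrees is 0.0444.

Request:
send_rows(rows="0 0 0.0111 0 0 0.0001 -1;0 0 0.0222 0 0 0.0001 -1;0 0 0.0333 0 0 0.0003 -1;0 0 0.0444 0 0 0.0003 -1")

```text
time: 17.88
eef_pos: [0.6553, 0.07, 0.2368]
tcp_rot: [0.957, 0.289, 0.004, -0.001]
contact_force: [2.7, 5.8, 2.1]
opening: 0.454
finger_force: 35.9
```

```bash
python3 -c "
from h import *
st()"
```

```text
t17.88 mix [0.0161 0.0024 0.2368] yaw33.6 F [2.7 5.8 2.1] T [ 1.023 -0.219  0.101] e6 -0.245 j6 0.93 open 0.45 ff 35.9
```

Scaled: 0.25 mm is 0.0003, 0.2 mm is 0.0003, 16 degrees is 0.0444.

Request:
send_rows(rows="0 0 0.0111 0 0 0.0001 -1;0 0 0.0222 0 0 0.0001 -1;0 0 0.0333 0 0 0.0003 -1;0 0 0.0444 0 0 0.0003 -1")

```text
time: 18.38
eef_pos: [0.6555, 0.0697, 0.2365]
tcp_rot: [0.988, 0.153, 0.004, -0.002]
contact_force: [4.0, 4.7, 3.1]
opening: 0.459
finger_force: 35.9
```

```bash
python3 -c "
from h import *
st()"
```

```text
t18.38 mix [0.0164 0.0021 0.2365] yaw17.6 F [4.  4.7 3.1] T [ 0.952 -0.405  0.034] e6 -0.226 j6 1.21 open 0.46 ff 35.9
```

```bash
python3 -c "
from h import *
st()
c=ctrl.read_camera('wrist');save(c,'w4.png')
a=c['color'][160:420,150:410,::-1];cv2.imwrite('pics/w4c.png',cv2.resize(a,None,fx=2.2,fy=2.2,interpolation=cv2.INTER_CUBIC));st()"
```

```text
t18.38 mix [0.0164 0.0021 0.2365] yaw17.6 F [4.  4.7 3.1] T [ 0.952 -0.405  0.034] e6 -0.226 j6 1.21 open 0.46 ff 35.9
t18.43 mix [0.0164 0.0022 0.2365] yaw17.5 F [2.5 4.9 3.1] T [ 1.017 -0.361 -0.027] e6 0.062 j6 1.22 open 0.46 ff 35.9
```

View pics/w4c.png

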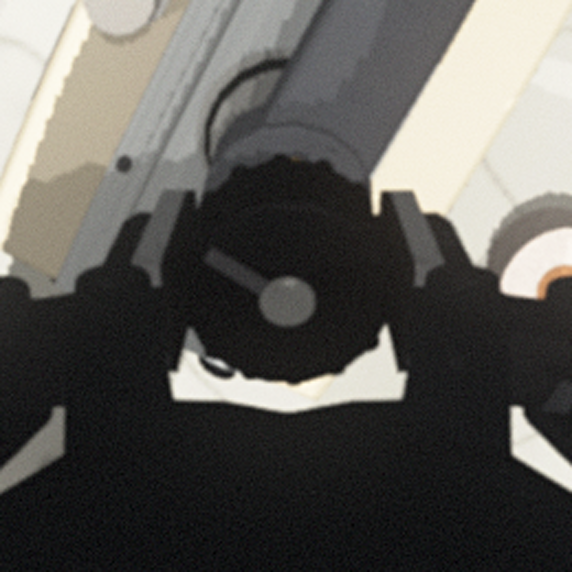

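Scaled: 0.13 mm is 0.0002, 0.07 mm is 0.0001, 8 degrees is 0.0222.

Request:
send_rows(rows="0 0 0.0111 0 0 0.0001 -1;0 0 0.0222 0 0 0.0002 -1")

```text
time: 18.68
eef_pos: [0.6555, 0.0695, 0.2364]
tcp_rot: [0.996, 0.084, 0.004, -0.002]
contact_force: [3.2, 4.4, 1.9]
opening: 0.457
finger_force: 35.9
```

```bash
python3 -c "
from h import *
st()"
```

```text
t18.68 mix [0.0165 0.002  0.2364] yaw9.6 F [3.2 4.4 1.9] T [ 0.938 -0.389  0.071] e6 -0.209 j6 1.35 open 0.46 ff 35.9
```

Scaled: 0.13 mm is 0.0002, 0.07 mm is 0.0001, 8 degrees is 0.0222.

Request:
send_rows(rows="0 0 0.0111 0 0 0.0001 -1;0 0 0.0222 0 0 0.0002 -1")

```text
time: 18.92
eef_pos: [0.6556, 0.0693, 0.2363]
tcp_rot: [1.0, 0.014, 0.004, -0.002]
contact_force: [3.8, 4.1, 2.6]
opening: 0.455
finger_force: 35.9
```

```bash
python3 -c "
from h import *
st()"
```

```text
t18.93 mix [0.0165 0.0018 0.2363] yaw1.6 F [3.8 4.1 2.6] T [ 0.788 -0.393  0.109] e6 -0.187 j6 1.49 open 0.45 ff 35.9
```

Scaled: 0.13 mm is 0.0002, 0.07 mm is 0.0001, 8 degrees is 0.0222.

Request:
send_rows(rows="0 0 0.0111 0 0 0.0001 -1;0 0 0.0222 0 0 0.0002 -1")

```text
time: 19.18
eef_pos: [0.6556, 0.0691, 0.2362]
tcp_rot: [0.998, -0.056, 0.003, -0.002]
contact_force: [3.3, 3.3, 2.6]
opening: 0.457
finger_force: 35.9
```

```bash
python3 -c "
from h import *
st()"
```

```text
t19.18 mix [0.0166 0.0016 0.2362] yaw-6.4 F [3.3 3.3 2.6] T [ 0.771 -0.435  0.167] e6 -0.164 j6 1.63 open 0.46 ff 35.9
```

Scaled: 0.13 mm is 0.0002, 0.07 mm is 0.0001, 8 degrees is 0.0222.

Request:
send_rows(rows="0 0 0.0111 0 0 0.0001 -1;0 0 0.0222 0 0 0.0002 -1")

```text
time: 19.42
eef_pos: [0.6556, 0.069, 0.2361]
tcp_rot: [0.992, -0.125, 0.003, -0.002]
contact_force: [3.1, 2.2, 3.1]
opening: 0.462
finger_force: 35.9
```

```bash
python3 -c "
from h import *
st()"
```

```text
t19.43 mix [0.0166 0.0014 0.2361] yaw-14.4 F [3.1 2.2 3.1] T [ 0.623 -0.444  0.188] e6 -0.139 j6 1.77 open 0.46 ff 35.9
```

Scaled: 0.27 mm is 0.0004, 0.2 mm is 0.0003, 16 degrees is 0.0444.

Request:
send_rows(rows="0 0 0.0111 0 0 0.0001 -1;0 0 0.0222 0 0 0.0002 -1;0 0 0.0333 0 0 0.0003 -1;0 0 0.0444 0 0 0.0004 -1")

```text
time: 19.92
eef_pos: [0.6555, 0.0686, 0.2358]
tcp_rot: [0.965, -0.262, 0.003, -0.002]
contact_force: [1.5, 2.3, 2.8]
opening: 0.46
finger_force: 35.9
```

```bash
python3 -c "
from h import *
st()"
```

```text
t19.93 mix [0.0165 0.0011 0.2358] yaw-30.4 F [1.5 2.3 2.8] T [ 0.49  -0.382  0.196] e6 -0.085 j6 2.05 open 0.46 ff 35.9
```

Scaled: 0.27 mm is 0.0004, 0.2 mm is 0.0003, 16 degrees is 0.0444.

Request:
send_rows(rows="0 0 0.0111 0 0 0.0001 -1;0 0 0.0222 0 0 0.0002 -1;0 0 0.0333 0 0 0.0003 -1;0 0 0.0444 0 0 0.0004 -1")

```text
time: 20.42
eef_pos: [0.6553, 0.0683, 0.2356]
tcp_rot: [0.919, -0.394, 0.003, -0.002]
contact_force: [1.1, 0.7, 3.1]
opening: 0.457
finger_force: 35.9
```

```bash
python3 -c "
from h import *
st()
c=ctrl.read_camera('wrist');save(c,'w5.png')
a=c['color'][160:420,150:410,::-1];cv2.imwrite('pics/w5c.png',cv2.resize(a,None,fx=2.2,fy=2.2,interpolation=cv2.INTER_CUBIC));st()"
```

```text
t20.43 mix [0.0164 0.0007 0.2356] yaw-46.4 F [1.1 0.7 3.1] T [ 0.361 -0.29   0.291] e6 -0.028 j6 2.33 open 0.46 ff 35.9
t20.48 mix [0.0164 0.0008 0.2356] yaw-46.5 F [1.6 1.7 4.3] T [ 0.348 -0.32  -0.026] e6 0.075 j6 2.33 open 0.46 ff 36.0
```

View pics/w5c.png

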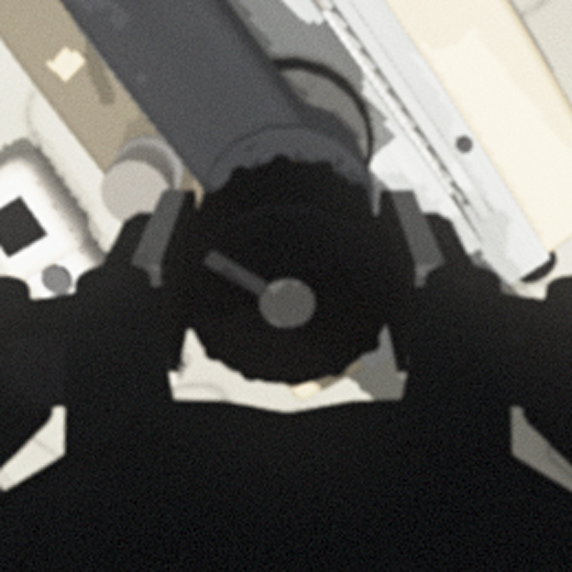

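Scaled: 0.25 mm is 0.0003, 0.2 mm is 0.0003, 17 degrees is 0.0472.

Request:
send_rows(rows="0 0 0.0111 0 0 0.0001 -1;0 0 0.0222 0 0 0.0002 -1;0 0 0.0333 0 0 0.0003 -1;0 0 0.0444 0 0 0.0003 -1;0 0 0.0472 0 0 0.0003 -1;0 0 0.0472 0 0 0.0003 -1")

```text
time: 21.22
eef_pos: [0.655, 0.068, 0.2353]
tcp_rot: [0.852, -0.524, 0.002, -0.002]
contact_force: [1.8, 1.7, 4.4]
opening: 0.457
finger_force: 36.1
```

```bash
python3 -c "
from h import *
st()"
```

```text
t21.23 mix [0.0161 0.0004 0.2353] yaw-63.2 F [1.8 1.7 4.4] T [ 0.413 -0.524  0.117] e6 0.143 j6 2.62 open 0.46 ff 36.1
```

Scaled: -110 mm is -0.1467, -70 mm is -0.0933.

Request:
send_rows(rows="0 0 0 0 0 0 0.2;0 0 0 0 0 0 0.7;0 0 0 0 0 0 1;0 0 0 0 0 0 1;0 0 0 0 0 -0.04 1;0 0 0 0 0 -0.0933 1;0 0 0 0 0 -0.1467 1;0 0 0 0 0 -0.1467 1")

```text
time: 22.22
eef_pos: [0.6552, 0.0677, 0.3492]
tcp_rot: [0.851, -0.525, 0.004, -0.002]
contact_force: [0.2, 0.8, -0.1]
opening: 1.006
finger_force: 0.0
```

```bash
python3 -c "
from h import *
st()
c=ctrl.read_camera('wrist');save(c,'w6.png');st()
c=ctrl.read_camera('top');find(c,['carrier','label_roll','jar','scanner'])"
```

```text
t22.23 mix [1.640e-02 1.000e-04 3.492e-01] yaw-63.3 F [ 0.2  0.8 -0.1] T [-0.04   0.037  0.025] e6 0.000 j6 2.62 open 1.01 ff 0.0
t22.27 mix [ 0.0155 -0.      0.346 ] yaw-63.3 F [-1.   0.5 -0.1] T [ 0.057 -0.003  0.022] e6 -0.000 j6 2.62 open 1.00 ff 0.0
label_roll 0.55 [ 0.5809 -0.106   0.0294]
jar 0.16 [0.7418 0.0102 0.1337]
scanner 0.57 [0.6539 0.2425 0.026 ]
```

View pics/w6.png

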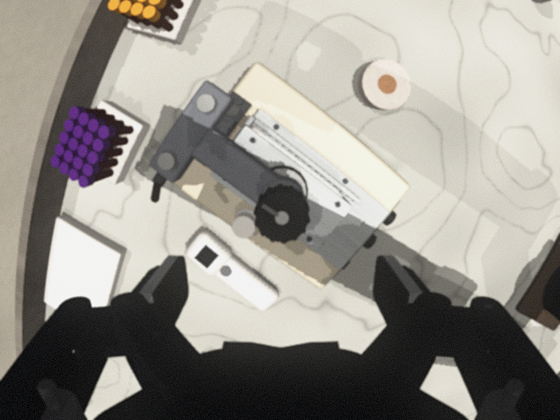

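```bash
python3 -c "
from plant import ctrl
print(ctrl.sign_off())"
```

```text
the job is handed in; nothing more can be done
None
```

The job is handed in, with no verdict returned: the carrier was pushed against the back stop until the push force rose to about 19 N with no further travel. The clamp knob was then turned about a quarter turn (roughly 90°, with the touch point estimated from torque to within a few degrees) past touch and released. The arm is clear and took about 22 s; I saw nothing else on the bench disturbed.

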